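# Lift the rinsed tube racks out of their basin with the bayonet lifting key

### The arm

A 7-joint arm with a two-finger parallel gripper is mounted at the origin on a cart in front of the work surface, level with it; the furniture and walls round the work are solid. World frame = base frame: x ahead of the robot, y to its left, z up, the work surface at z = 0. Lengths are in m, angles in rad, forces in N, time in s.
With the tool pointing down it reaches from about 0.4 to 0.875 m from the base axis. Payload 6.5 kg.
Tool frame: the origin (TCP) lies at the very end of the fingers, on their centre line; the grasp point (between the pads) lies behind it (arm.pinch_z is the z of the grasp point in the tool frame, in m); z points along the fingers, y is the line along which they close (so a half turn about z gives the same grasp; the last joint's range is limited). The gripper opens to 85 mm and grips with 20 to 120 N. Pads are 22 mm wide; open, the fingers measure 114 mm over their backs; the gripper's body (76 mm by 85 mm) begins 54 mm behind the grasp point. The pads swing forward as they close: fully open they stand 13 mm farther back than shut.
Start: joints at [-1.345, 0.536, -0.004, 1.538, 0.003, 1.067, -0.071], TCP at [0.187, 0.623, 0.231] pointing down, gripper open.
Joint ranges: [-2.7, 2.7], [-0.37, 2.16], [-1.27, 1.26], [0.24, 2.4], [-1.31, 4.45], [0.19, 1.91], [-2.76, 2.76]. Speed limits (rad/s): [2.39, 2.39, 3.14, 3.14, 3.14, 3.14, 3.14].

### API

Orientations are given as a 3x3 rotation matrix whose columns are the frame's x, y, z axes.
In Python, from plant import arm gives the robot as it stands.
- The arm moves only by the tool send_rows, never from a script. Its argument "commands" is a list of rows, each a list of 6 numbers: the shift along the tool's x, y, z in m, then the turn, a rotation vector about the tool's x, y, z in degrees. In form: [[tx, ty, tz, wx, wy, wz], ...]. A call has 1 to 5 rows; each row shifts and turns the commanded pose from where the row before left it, along the tool's axes as they then stand; what a row does not reach is not made up. A row lasts 1/10 s, in which the tool goes at most 50 mm and 8.59 degrees, less where a joint would pass 70% of its speed; a pose out of reach is approached as far as the arm can. A call is refused whole if a number of a shift passes 0.05 or a number of a turn 8.59, either way. A call with a gripper value outside its range is refused whole. "fingers" is the closure in counts, from 0 (fully open) to 255 (shut), set as the call begins (left out, the last holds). The fingers move at their own pace and stop on an object; "newtons" is the grip in N (left out, the last holds). Time passes only in rows, so rows that do not move let the fingers close. It gives the time, the measured TCP pose, the force, the opening and the grip force at its end, in the units of the state.
- arm.get_state(): the state, without advancing time (a new reading comes with each control period).
- arm.camera(name): name is "scene" or "top" or "wrist"; returns the picture (400x640x3 uint8, red, green, blue); there is no depth.
- arm.camera_model(name): a dict with "K" (3x3 intrinsics, pixels), "world_from_camera" (4x4, takes a point from camera to world coordinates). Camera axes: x right, y down, z forward; pixel columns grow to the right and rows downward; lengths in m; the calibration is good to about 2 mm. A picture is of the moment at which its call begins: read the wrist's pose just before it. camera_model takes no time and is no camera call; for the wrist camera it gives the pose at the moment of the call.
- arm.close_job(): hands the job in; it is judged then, once.
The state is a dict: "time": time; "q": joint angles; "joint_velocities": joint speeds; "joint_efforts": joint torques, N m; "ee_pos": TCP position; "tool_rot": TCP orientation; "ft_force": force on the tool from outside, world axes, zero at the start; "moment": the same for the moment, N m; "grip_width": finger opening in m; "finger_force": force on a finger pad.
Only numpy, scipy, OpenCV 4.12 (cv2) and the standard library are available. Lean on these libraries where they do the work, as an engineer would, in place of code of your own. Each camera call takes 0.05 s, during which the arm holds its last target. There are 200 camera calls.

### The job

Lift the three stacked tube racks out of the rinse basin together with the lifting key: thread the key down through all three, turn it a quarter turn under the lowest rack, lift, and stand the stack upright in the middle of the drip tray, long side along the long side of the tray, leaving the key in it. The racks are loose and out of line and brittle, so feel your way and never push hard, set the stack down gently, and do not disturb the sample bottle or the crucible.

Things in the scene. Friction and masses are not known exactly. Their poses are not given: they have to be found in the camera images.
- key_grip (a point): Centre of the lifting key's flat black grip: 36 mm wide (key's x), 12 mm thick (key's y), 44 mm high. The key is a loose upright steel rod, 12 mm thick, 134 mm long with the grip on top, 0.15 kg; it starts standing in its stand. This point is 112 mm above the nose tip, a flat of 10.5 mm tapering to 12 mm over the lowest 3 mm. z runs up the rod.
- key_pin (a point): Centre of the key's cross pin, on the rod's axis 8 mm above the nose tip, below key_grip. The pin is round, 6 mm thick, 34 mm long over its round ends, along the key's x, as are the wide faces of the grip. Under each plate are 18 mm of height; there 3 mm ribs leave a groove 10.5 mm wide along the rack's y through its centre, where the pin, turned below the ribs, seats as the key is raised.
- key_stand: Fixed grey block 66 x 44 x 40 mm on an 84 x 60 mm foot plate; the key stands upright in its slot, 37 x 14 mm and 32 mm deep, along the stand's x. Origin at the centre of its underside.
- basin: Fixed open steel basin with rolled rim, outside 134 (its x) x 102 (its y) x 79 mm, inside 126 x 94 mm; origin at the centre of its underside, flat floor 4 mm above it. Three racks stand in it one on another, each up to 6 mm off the basin's centre in its x and y and 0.03 rad turned, each its own way, free to be pushed 8 mm from centre to the walls. It takes a push of 20 N at most.
- rack_top_hole (a point): Centre of the top rack's key hole, level with the plate's top, 23 mm above the rack's origin; axes as the rack's. In every rack the hole is a cross through the plate: a slot 38 mm (x) by 9.5 mm (y), widened in its middle to a 14.5 mm square, so the key passes with its pin along the rack's x. Once through all, the tip stands on the basin floor.
- rack_top: Top one of three identical loose wet white tube racks, 70 to 120 g: plate 110 (its x) x 78 (its y) x 5 mm on four 16 mm corner legs, 23 mm high in all; origin at the centre of the legs' feet. Two more exactly alike stand below it, 23 and 46 mm lower, their holes hidden and not measured: find them by feel. The rack's origin starts 50 mm above that of the basin.
- drip_tray: Fixed low grey tray with rounded rim, outside 180 (its x) x 144 (its y) x 17 mm, inside 172 x 136 mm; origin at the centre of its underside, flat floor 4 mm above it. The stack goes in its middle, the racks' long side along the tray's x, either way round. It takes 20 N at most.
- sample_bottle: Bystander: empty clear bottle, 56 mm wide, 112 mm high, loose; origin at the centre of its underside.
- crucible: Bystander: small white crucible, 43 mm wide, 32 mm high, loose; origin at the centre of its underside.
Not all that is in view belongs to the job. What is shaped like the rack_top but orange is not meant. What is shaped like the basin but turquoise is not meant.

How it is judged:
By the outcome, as a careful person would: the job done as asked, in the order asked, and still so for the second after the job is handed in, with the robot touching nothing.
It also fails if it takes over 72 s, if anything falls off the work surface, if the arm or the gripper's body presses on something with over 40 N, if the wrist force passes 120 N, or if a joint passes its speed limit or range.

## Working session

There is one attempt and no reset: what is moved stays moved. The work goes in short steps, Python scripts to look and compute and a tool call to move; the robot and the scene stay as the last step left them, time stands still between calls to the robot, and variables do not carry over. Pictures are saved under pics/ and viewed, at most 10 in all, crops included, and the job is handed in when it is done.

Besides the shell and the picture viewer there is one more tool, called after ">>>" as name([rows], argument=value, ...), one row to a line, values as JSON. send_rows: Moves the arm, as the interface text tells. Its arguments: {"type":"object","properties":{"commands":{"type":"array","items":{"type":"array","items":{"type":"number"}}},"fingers":{"type":"number"},"newtons":{"type":"number"}},"required":["commands"]}

```bash
ls; mkdir -p pics
python3 - <<'E'
from plant import arm
import cv2,numpy as np
s=arm.get_state();print({k:np.round(v,4).tolist() for k,v in s.items()},arm.pinch_z)
for n in("scene","top"):
    im=arm.camera(n);cv2.imwrite(f"pics/{n}0.png",im[:,:,::-1]);m=arm.camera_model(n);print(n,m["K"].tolist(),np.round(m["world_from_camera"],4).tolist())
E
```

```text
pics
{'time': 0.0, 'q': [-1.3452, 0.5372, -0.0044, 1.5389, 0.0026, 1.0673, -0.0712], 'joint_velocities': [0.0009, 0.0005, 0.0026, -0.0014, -0.0023, -0.001, -0.0003], 'joint_efforts': [0.0006, -58.3398, 1.0489, -25.9106, 0.0124, 0.0095, 0.0], 'ee_pos': [0.1868, 0.6219, 0.2304], 'tool_rot': [[-0.9578, 0.2876, -0.0004], [0.2876, 0.9578, -0.0017], [-0.0001, -0.0018, -1.0]], 'ft_force': [0.2361, 0.5931, -0.7473], 'moment': [-0.0387, -0.0515, -0.0128], 'finger_force': 0.0, 'grip_width': 0.0853} -0.0187
scene [[416.4671023158683, 0.0, 315.82527542366506], [0.0, 416.4671023158683, 204.44618636067048], [0.0, 0.0, 1.0]] [[0.6028, -0.44, 0.6656, -0.4498], [-0.7979, -0.3335, 0.5022, -0.7839], [0.001, -0.8337, -0.5521, 0.8621], [0.0, 0.0, 0.0, 1.0]]
top [[499.0548886621064, 0.0, 319.72887023082194], [0.0, 499.0548886621064, 207.6592966729163], [0.0, 0.0, 1.0]] [[0.0297, -0.9919, 0.1231, 0.3372], [-0.9995, -0.03, -0.0009, -0.0799], [0.0046, -0.123, -0.9924, 1.3612], [0.0, 0.0, 0.0, 1.0]]
```

View pics/top0.png

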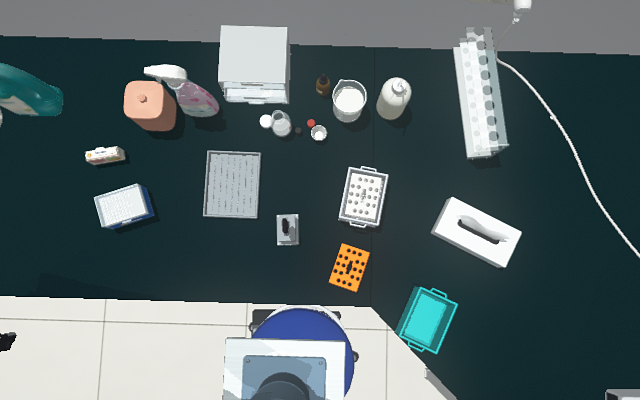

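View pics/scene0.png

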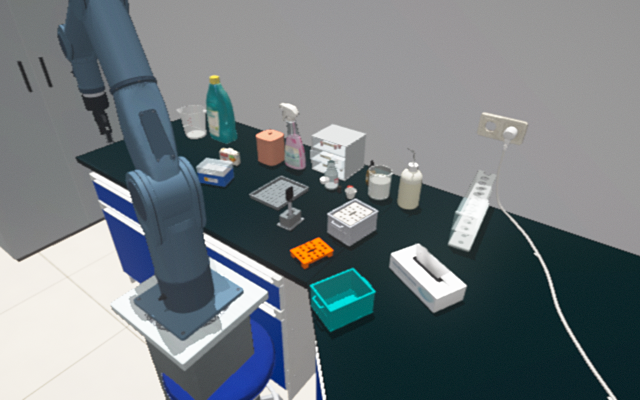

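In the top picture: white racks in the steel basin at (363,196) is the target. The orange rack at (350,267) and the turquoise basin at (427,320) are decoys. The key in its stand is at (288,228) and the tray is at (232,184); the bottle at (281,124) and crucible at (319,132) are bystanders. The scene view agrees. Next, one close crop.

```bash
cat > h.py <<'E'
from plant import arm
import numpy as np,cv2
def ray(m,p,z):
    T=m["world_from_camera"];d=T[:3,:3]@np.linalg.inv(m["K"])@np.r_[np.array(p,float),1]
    return T[:3,3]+d*(z-T[2,3])/d[2]
def proj(m,P):
    T=m["world_from_camera"];c=(np.atleast_2d(P)-T[:3,3])@T[:3,:3];q=c@m["K"].T
    return q[:,:2]/q[:,2:]
def tool(target,yaw=None):
    "tool-frame shift to world point (TCP), and turn in deg about tool z so tool y points at yaw"
    s=arm.get_state();R=s["tool_rot"];d=R.T@(np.array(target)-s["ee_pos"])
    o=[np.round(d,4)]
    if yaw is not None:
        cur=np.arctan2(R[1,1],R[0,1]);a=(cur-yaw+np.pi/2)%np.pi-np.pi/2
        o.append(round(np.degrees(a),2))
    return o
E
python3 - <<'E'
from h import *
m=arm.camera_model("top")
for n,p,z in[("tray",(232,184),.017),("stand",(288,228),.04),("basin",(363,196),.075),("bottle",(281,124),.05),("cruc",(319,132),.03),("wrkey",(288,225),.12)]:print(n,ray(m,p,z).round(3))
w=arm.camera_model("wrist");s=arm.get_state();R=s["tool_rot"];T=w["world_from_camera"]
print(w["K"].round(1).tolist(),(R.T@T[:3,:3]).round(3).tolist(),(R.T@(T[:3,3]-s["ee_pos"])).round(4))
im=cv2.imread("pics/top0.png")[140:260,200:400];cv2.imwrite("pics/c.png",cv2.resize(im,None,fx=4,fy=4,interpolation=2))
E
```

```text
tray [0.562 0.16  0.017]
stand [0.444 0.001 0.04 ]
basin [ 0.531 -0.193  0.075]
bottle [0.724 0.03  0.05 ]
cruc [ 0.711 -0.073  0.03 ]
wrkey [ 0.445 -0.003  0.12 ]
[[349.0, 0.0, 324.9], [0.0, 349.0, 198.9], [0.0, 0.0, 1.0]] [[0.0, -0.965, -0.261], [1.0, 0.0, 0.001], [-0.0, -0.261, 0.965]] [ 0.0662 -0.0022 -0.1421]
```

View pics/c.png

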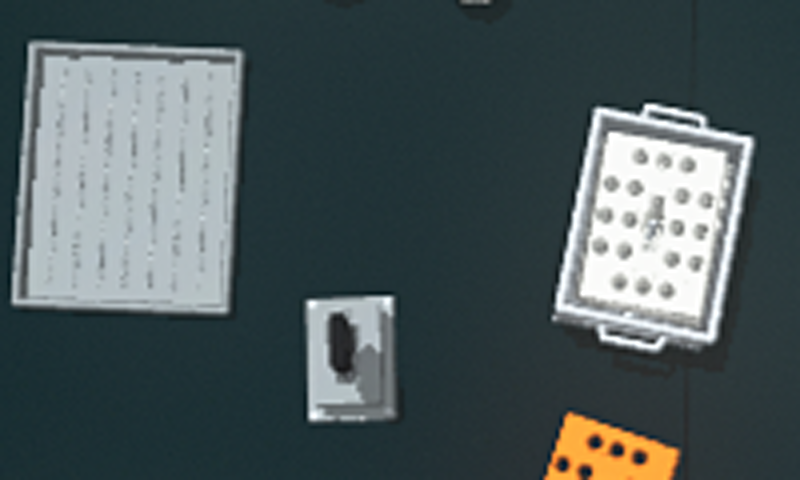

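The crop shows the white rack in the steel basin with its cross hole at about (654,225) in the crop. The key grip is at (342,340). The target is confirmed. Now I move over the stand and take a close look.

>>> send_rows([
  [-0.0284,-0.0348,-0.0047,0,0,0],
  [-0.0284,-0.0348,-0.0047,0,0,0],
  [-0.0284,-0.0348,-0.0047,0,0,0],
  [-0.0284,-0.0348,-0.0047,0,0,0],
  [-0.0284,-0.0348,-0.0047,0,0,0],
])

```text
time: 0.6
ee_pos: [0.2733, 0.413, 0.2546]
tool_rot: [[-0.958, 0.288, -0.0], [0.288, 0.958, -0.001], [0.0, -0.001, -1.0]]
ft_force: [1.1, -0.5, 1.1]
grip_width: 0.0855
finger_force: 0.0
```

>>> send_rows([
  [-0.0284,-0.0348,-0.0047,0,0,0],
  [-0.0284,-0.0348,-0.0047,0,0,0],
  [-0.0284,-0.0348,-0.0047,0,0,0],
  [-0.0284,-0.0348,-0.0047,0,0,0],
  [-0.0284,-0.0348,-0.0047,0,0,0],
])

```text
time: 1.1
ee_pos: [0.3591, 0.2056, 0.2784]
tool_rot: [[-0.958, 0.288, -0.0], [0.288, 0.958, 0.0], [0.0, 0.0, -1.0]]
ft_force: [1.1, 0.3, 0.5]
grip_width: 0.0854
finger_force: 0.0
```

>>> send_rows([
  [-0.0284,-0.0348,-0.0047,0,0,0],
  [-0.0284,-0.0348,-0.0047,0,0,0],
  [-0.0284,-0.0348,-0.0047,0,0,0],
  [-0.0284,-0.0348,-0.0047,0,0,0],
  [-0.0284,-0.0348,-0.0047,0,0,0],
])

```text
time: 1.6
ee_pos: [0.445, -0.0017, 0.302]
tool_rot: [[-0.958, 0.287, 0.0], [0.287, 0.958, 0.0], [-0.0, 0.0, -1.0]]
ft_force: [0.1, 0.4, -0.3]
grip_width: 0.0857
finger_force: 0.0
```

>>> send_rows([
  [0,0,0,0,0,-5.7],
  [0,0,0,0,0,-5.7],
  [0,0,0,0,0,-5.3],
  [0,0,0,0,0,0],
  [0,0,0,0,0,0],
])

```text
time: 2.1
ee_pos: [0.4446, 0.0, 0.3016]
tool_rot: [[-1.0, 0.003, -0.0], [0.003, 1.0, -0.0], [0.0, -0.0, -1.0]]
ft_force: [0.2, -0.5, -0.1]
grip_width: 0.0853
finger_force: 0.0
```

```bash
cat > snap.py <<'E'
import sys,json
from h import *
n=sys.argv[1];cam=sys.argv[2] if len(sys.argv)>2 else "wrist"
m=arm.camera_model(cam);im=arm.camera(cam)
cv2.imwrite(f"pics/{n}.png",im[:,:,::-1]);json.dump({k:v.tolist() for k,v in m.items()},open(f"pics/{n}.json","w"))
E
python3 snap.py stand
```

```text
(no output)
```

>>> send_rows([
  [-0.016,-0.0386,0,0,0,0],
  [-0.016,-0.0386,0,0,0,0],
  [-0.016,-0.0386,0,0,0,0],
  [-0.016,-0.0386,0,0,0,0],
  [-0.016,-0.0386,0,0,0,0],
])

```text
time: 2.65
ee_pos: [0.5253, -0.1943, 0.3018]
tool_rot: [[-1.0, 0.001, 0.0], [0.001, 1.0, 0.0], [-0.0, 0.0, -1.0]]
ft_force: [0.9, 0.2, -0.8]
grip_width: 0.0854
finger_force: 0.0
```

>>> send_rows([
  [0,0,0,0,0,0],
  [0,0,0,0,0,0],
])

```text
time: 2.85
ee_pos: [0.5246, -0.1937, 0.3014]
tool_rot: [[-1.0, 0.003, -0.001], [0.003, 1.0, -0.0], [0.001, -0.0, -1.0]]
ft_force: [0.3, 0.5, -0.4]
grip_width: 0.0852
finger_force: 0.0
```

```bash
python3 snap.py basin; python3 -c "
import cv2,numpy as np
a=cv2.imread('pics/stand.png');b=cv2.imread('pics/basin.png')
cv2.imwrite('pics/b2.png',cv2.resize(b[60:340,180:460],None,fx=2.1,fy=2.1,interpolation=2))"
```

```text
(no output)
```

View pics/stand.png

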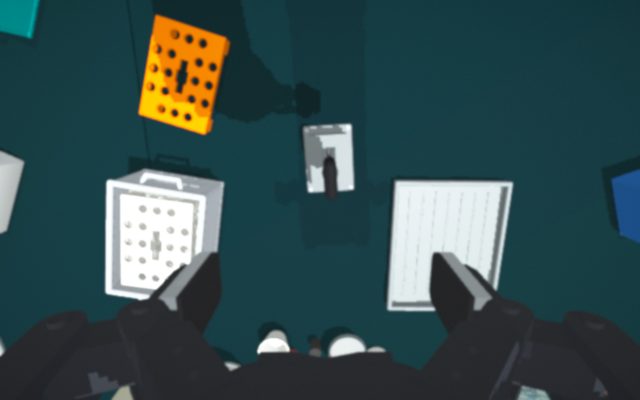

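View pics/b2.png

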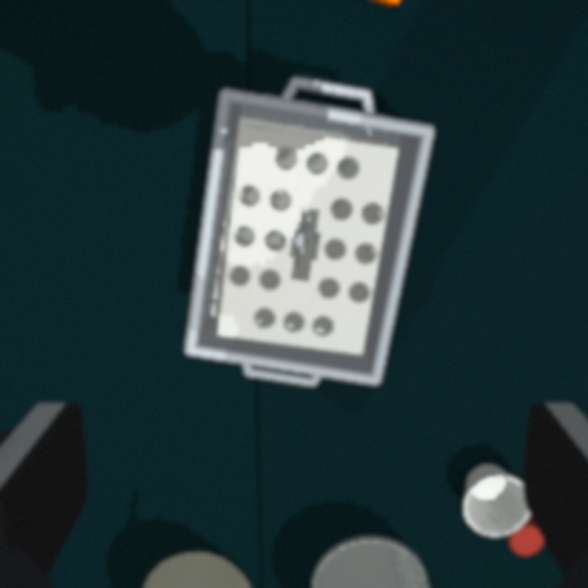

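The stand view shows the foot at (304–354, 124–192), the key grip at about (330,178), and the tray corners at (396,180), (512,181), (497,311), (388,310). The basin view shows the white top rack with 18 tube holes and its cross hole at crop (304,245). Next I measure both precisely.

```bash
cat > meas.py <<'E'
from h import *
import json
from scipy.optimize import least_squares
ld=lambda n:(cv2.imread(f"pics/{n}.png"),{k:np.array(v) for k,v in json.load(open(f"pics/{n}.json")).items()})
im,m=ld("basin")
H=np.array([(286,158),(317,163),(347,168),(264,318),(294,322),(322,326),(249,195),(244,236),(239,275),(372,213),(366,253),(358,292),(281,200),(275,240),(270,279),(341,209),(335,249),(328,288)])/2.1+[180,60]
g=cv2.cvtColor(im,cv2.COLOR_BGR2GRAY).astype(float)
C=[]
for p in H:
    x,y=np.round(p).astype(int);w=g[y-7:y+8,x-7:x+8];Y,X=np.mgrid[-7:8,-7:8]
    r=X**2+Y**2;wt=np.clip(np.percentile(w,75)-w,0,None)*(r<45);C.append([x+(X*wt).sum()/wt.sum(),y+(Y*wt).sum()/wt.sum()])
C=np.array(C);print("shift",(C-H).std(0).round(2))
W=np.array([ray(m,c,.071)[:2] for c in C]);c=W.mean(0)
# yaw: symmetric row pairs (3 top row -> 3 bottom row) are along rack x
d=np.r_[W[3:6]-W[:3],(W[[8,11,14,17]]-W[[6,9,12,15]])*1.0].sum(0)
print("rack centre",c.round(4),"yaw",np.arctan2(d[1],d[0]).round(4),"row pitch",np.linalg.norm(W[3]-W[0]).round(4))
cr=np.array([304,245])/2.1+[180,60];print("cross",ray(m,cr,.073).round(4))
cor=np.array([(222,90),(435,127),(382,383),(187,352)])/2.1+[180,60];B=np.array([ray(m,p,.079)[:2] for p in cor]);print("basin",B.mean(0).round(4),"yaw",np.arctan2(*(B[2]+B[3]-B[0]-B[1])[::-1]).round(4),[np.linalg.norm(B[i]-B[i-1]).round(4) for i in range(4)])
im,m=ld("stand")
T=np.array([ray(m,p,.017)[:2] for p in [(396,180),(512,181),(497,311),(388,310)]]);print("tray",T.round(4).tolist(),T.mean(0).round(4),"yaw",np.arctan2(*(T[2]+T[3]-T[0]-T[1])[::-1]).round(4))
F=np.array([ray(m,p,.004)[:2] for p in [(304,125),(352,124),(354,190),(307,192)]]);print("foot",F.mean(0).round(4),[np.linalg.norm(F[i]-F[i-1]).round(4) for i in range(4)])
# tray in top image
mt=arm.camera_model("top");q=np.array([(32,43),(242,51),(229,312),(14,305)])/4+[200,140];T=np.array([ray(mt,p,.017)[:2] for p in q]);print("tray top",T.mean(0).round(4),"yaw",np.arctan2(*(T[0]+T[1]-T[2]-T[3])[::-1]).round(4))
a=cv2.resize(im[110:210,280:380],None,fx=5,fy=5,interpolation=cv2.INTER_CUBIC)
t=cv2.imread("pics/top0.png")[205:255,265:315];b=cv2.resize(t,(500,500)[:2],interpolation=cv2.INTER_CUBIC)
cv2.imwrite("pics/k.png",cv2.resize(np.hstack([a,b]),(800,400)))
E
python3 meas.py
```

```text
shift [0.25 0.28]
rack centre [ 0.5326 -0.1957] yaw -0.1434 row pitch 0.0853
cross [ 0.5328 -0.1958  0.073 ]
basin [ 0.5311 -0.1948] yaw -0.1681 [np.float64(0.1349), np.float64(0.1044), np.float64(0.135), np.float64(0.1047)]
tray [[0.4688, 0.0868], [0.4704, 0.2318], [0.6547, 0.2364], [0.6527, 0.0851]] [0.5617 0.16  ] yaw 0.0076
foot [0.4437 0.0037] [np.float64(0.0852), np.float64(0.0592), np.float64(0.0839), np.float64(0.061)]
tray top [0.5613 0.1591] yaw -0.0072
```

View pics/k.png

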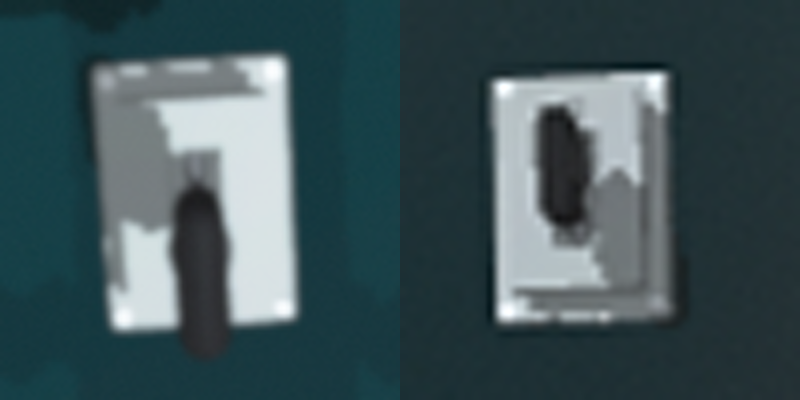

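The zoom shows the key upright in the stand slot, with a dark grip and stand yaw around 0.05 rad. Next I work out the grip centre from both views and then hover.

```bash
cat >> h.py <<'E'
import json
ld=lambda n:(cv2.imread(f"pics/{n}.png"),{k:np.array(v) for k,v in json.load(open(f"pics/{n}.json")).items()})
E
python3 - <<'E'
from h import *
im,m=ld("stand");mt=arm.camera_model("top")
z=lambda p:(280+p[0]/4,110+p[1]/4)
t=lambda p:(265+(p[0]-400)/8,205+p[1]/8)
F=np.array([ray(m,z(p),.004)[:2] for p in[(97,62),(285,54),(300,322),(113,332)]])
print("foot",F.mean(0).round(4),"yaw",np.arctan2(*(F[2]+F[3]-F[0]-F[1])[::-1]).round(3),np.arctan2(*(F[1]+F[2]-F[0]-F[3])[::-1]).round(3)-1.571)
G=np.array([ray(mt,t(p),.004)[:2] for p in[(490,76),(668,70),(672,320),(497,323)]])
print("foot top",G.mean(0).round(4),"yaw",np.arctan2(*(G[0]+G[1]-G[2]-G[3])[::-1]).round(3))
print("w far",ray(m,z((206,359)),.142).round(4),"near",ray(m,z((198,186)),.142).round(4),ray(m,z((198,186)),.098).round(4))
print("t far",ray(mt,t((560,103)),.142).round(4),"near",ray(mt,t((570,228)),.098).round(4),ray(mt,t((570,228)),.142).round(4))
# predicted silhouettes for centre (.444,.002)
print(tool((.4445,.003,.30),np.pi/2+.05))
E
```

```text
foot [0.4442 0.0042] yaw 0.058 0.04600000000000004
foot top [0.4427 0.0043] yaw 0.06
w far [0.4601 0.004  0.142 ] near [0.4212 0.0021 0.142 ] [0.4275 0.0027 0.098 ]
t far [0.4606 0.0035 0.142 ] near [0.4254 0.0018 0.098 ] [ 0.4223 -0.0011  0.142 ]
[array([0.0803, 0.1953, 0.0016]), np.float64(-2.93)]
```

>>> send_rows([
  [0.0164,0.039,0,0,0,0],
  [0.0164,0.039,0,0,0,0],
  [0.0164,0.039,0,0,0,0],
  [0.0164,0.039,0,0,0,0],
  [0.0162,0.0393,0,0,0,-3.2],
])

```text
time: 3.4
ee_pos: [0.4414, 0.0052, 0.3019]
tool_rot: [[-0.998, -0.058, 0.0], [-0.058, 0.998, 0.001], [-0.0, 0.001, -1.0]]
ft_force: [0.9, 0.9, -0.5]
grip_width: 0.0856
finger_force: 0.0
```

>>> send_rows([
  [0,0,0.03,0,0,0],
  [0,0,0.03,0,0,0],
  [0,0,0.02,0,0,0],
  [0,0,0,0,0,0],
])

```text
time: 3.8
ee_pos: [0.4405, 0.0036, 0.2199]
tool_rot: [[-0.998, -0.058, -0.005], [-0.058, 0.998, -0.0], [0.005, -0.0, -1.0]]
ft_force: [0.4, 0.0, -0.2]
grip_width: 0.0851
finger_force: 0.0
```

```bash
python3 - <<'E'
from h import *
print(tool((.443,.003,.101),np.pi/2+.055))
E
python3 snap.py grip
```

```text
[array([-0.0031, -0.0007,  0.1189]), np.float64(0.16)]
```

View pics/grip.png

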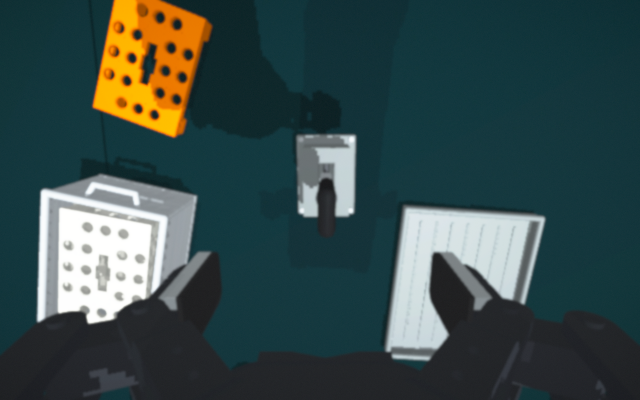

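The key is at (318–337, 178–236), centred between the fingers at (215, 255) and (435, 255).

Run:
```python
from h import *
im,m=ld("grip")
print("far",ray(m,(327,236),.142).round(4),"near",ray(m,(327,179),.098).round(4))
s=arm.get_state();print(s["ee_pos"].round(4),s["tool_rot"][:,2].round(4),s["q"].round(3),s["joint_velocities"].round(3))
print(tool((.443,.003,.101),np.pi/2+.055))
c=cv2.resize(im[125:245,285:370],None,fx=5,fy=5,interpolation=2);cv2.imwrite("pics/k2.png",c)
```

```text
far [0.4583 0.0041 0.142 ] near [0.4284 0.0026 0.098 ]
[0.4418 0.0033 0.2214] [-2.3e-03 -1.0e-04 -1.0e+00] [-0.501  0.201  0.445  2.092 -0.113  0.873  1.637] [ 0.005 -0.024  0.012 -0.043  0.009  0.013 -0.001]
[array([-0.0015, -0.0004,  0.1204]), np.float64(0.12)]
```

>>> send_rows([
  [0,0,0.03,0,0,0],
  [0,0,0.03,0,0,0],
  [0,0,0.03,0,0,0],
  [0,0,0.02,0,0,0],
  [0,0,0.01,0,0,0],
])

```text
time: 4.35
ee_pos: [0.4432, 0.0031, 0.1016]
tool_rot: [[-0.998, -0.056, -0.0], [-0.056, 0.998, 0.0], [0.0, 0.001, -1.0]]
ft_force: [-0.6, 0.3, 0.1]
grip_width: 0.0854
finger_force: 0.0
```

>>> send_rows([
  [0,0,0,0,0,0],
  [0,0,0,0,0,0],
])

```text
time: 4.55
ee_pos: [0.4441, 0.0026, 0.103]
tool_rot: [[-0.998, -0.056, 0.002], [-0.056, 0.998, 0.001], [-0.002, 0.0, -1.0]]
ft_force: [-0.4, 0.5, 0.9]
grip_width: 0.0853
finger_force: 0.0
```

Run:
```python
from h import *
s=arm.get_state();print(s["tool_rot"][:,2].round(4),s["ee_pos"])
print(tool((.443,.0033,.101),np.pi/2+.055))
```

```text
[ 1.9e-03  6.0e-04 -1.0e+00] [0.44406038 0.00261858 0.10296381]
[array([0.001 , 0.0007, 0.002 ]), np.float64(0.04)]
```

Close gently first, then check.

>>> send_rows([
  [0.0008,0.0007,0.001,0,0,0],
  [0,0,0,0,0,0],
  [0,0,0,0,0,0],
  [0,0,0,0,0,0],
  [0,0,0,0,0,0],
], fingers=255, newtons=40)

```text
time: 5.05
ee_pos: [0.4423, 0.003, 0.1009]
tool_rot: [[-0.998, -0.056, 0.0], [-0.056, 0.998, 0.0], [-0.0, 0.0, -1.0]]
ft_force: [-0.7, -2.3, 1.0]
grip_width: 0.0122
finger_force: 1.8
```

>>> send_rows([
  [0,0,0,0,0,0],
  [0,0,0,0,0,0],
  [0,0,0,0,0,0],
  [0,0,0,0,0,0],
])

```text
time: 5.45
ee_pos: [0.4424, 0.0031, 0.101]
tool_rot: [[-0.998, -0.056, 0.0], [-0.056, 0.998, 0.0], [-0.0, 0.0, -1.0]]
ft_force: [-1.7, 0.2, 5.7]
grip_width: 0.0116
finger_force: 41.7
```

>>> send_rows([
  [0,0,-0.01,0,0,0],
  [0,0,-0.02,0,0,0],
  [0,0,-0.03,0,0,0],
  [0,0,-0.03,0,0,0],
  [0,0,-0.02,0,0,0],
], newtons=70)

```text
time: 5.95
ee_pos: [0.4424, 0.0026, 0.2128]
tool_rot: [[-0.998, -0.055, 0.001], [-0.055, 0.998, -0.0], [-0.001, -0.0, -1.0]]
ft_force: [0.6, 0.6, -1.0]
grip_width: 0.0116
finger_force: 68.4
```

>>> send_rows([
  [-0.0078,-0.0204,0,0,0,0],
  [-0.0117,-0.0305,0,0,0,0],
  [-0.0117,-0.0305,0,0,0,0],
  [-0.0117,-0.0305,0,0,0,0],
  [-0.0117,-0.0305,0,0,0,0],
])

```text
time: 6.45
ee_pos: [0.5045, -0.1374, 0.211]
tool_rot: [[-0.998, -0.056, -0.001], [-0.056, 0.998, -0.0], [0.001, -0.0, -1.0]]
ft_force: [0.5, 0.7, -1.1]
grip_width: 0.0113
finger_force: 68.4
```

>>> send_rows([
  [-0.0117,-0.0305,0,0,0,0],
  [-0.0119,-0.0305,0,0,0,5.7],
  [0,0,0,0,0,5.7],
  [0,0,0,0,0,0],
  [0,0,0,0,0,0],
])

```text
time: 6.95
ee_pos: [0.5311, -0.195, 0.2106]
tool_rot: [[-0.99, 0.14, -0.001], [0.14, 0.99, 0.0], [0.001, 0.0, -1.0]]
ft_force: [-0.3, 0.3, -0.8]
grip_width: 0.0112
finger_force: 68.5
```

```bash
python3 snap.py over
python3 - <<'E'
from h import *
im,m=ld("over")
print(tool((.5319,-.1957,.20),np.pi/2-.1434))
c=cv2.resize(im[100:300,210:440],None,fx=3,fy=3,interpolation=2);cv2.imwrite("pics/o.png",c)
E
```

```text
[array([-0.0008, -0.0008,  0.0107]), np.float64(0.19)]
```

View pics/o.png

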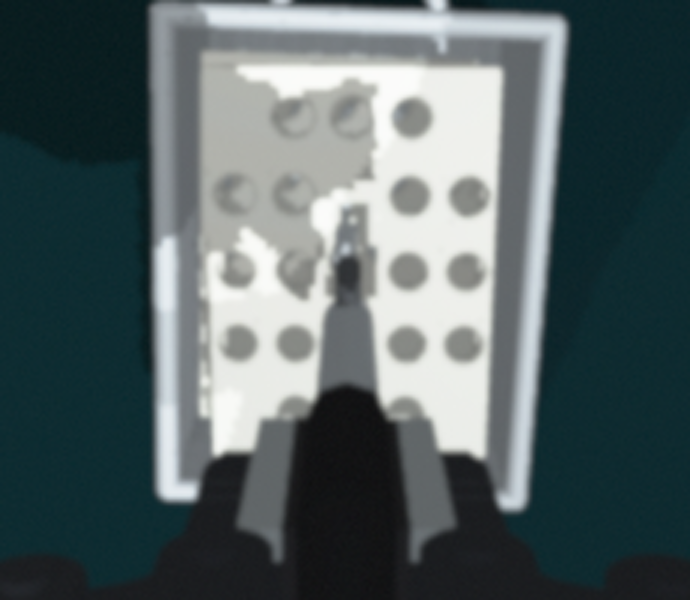

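The key is held upright over the top rack, with its pin end at crop (347,269). The hole centre is at about (352,271), from the symmetric tube holes. Next I compute the relative offset.

Run:
```python
from h import *
im,m=ld("over");s=arm.get_state();R=s["tool_rot"];p=s["ee_pos"]
g=cv2.cvtColor(im,cv2.COLOR_BGR2GRAY).astype(float)
z=lambda q:np.array(q)/3+[210,100]
zt=p[2]+.0187-.112
P=ray(m,z((347.5,268.5)),zt+.008);A=P-R@[.014,0,0]
print("pin z",zt+.008,"axis est",A.round(4),"in tool",(R.T@(A-p)).round(4))
H=np.array([(294,117),(351,117),(411,117),(235,194),(294,194),(410,195),(469,195),(237,269),(297,269),(408,271),(467,271),(238,343),(295,343),(406,344),(463,344)])
W=np.array([ray(m,z(h),.073)[:2] for h in H]);w=(W-p[:2])@R[:2,:2]
print((w*1000).round(1).tolist())
c=(w[3:7].mean(0)+w[7:11].mean(0)+w[11:15].mean(0))/3
a=w[11:15].mean(0)-w[3:7].mean(0);print("hole in tool",c.round(4),"yaw dev deg",np.degrees(np.arctan2(a[1],a[0])).round(2),"cross",((ray(m,z((352,271)),.073)[:2]-p[:2])@R[:2,:2]).round(4))
```

```text
pin z 0.12541265982456354 axis est [ 0.5331 -0.1968  0.1254] in tool [-0.0022 -0.0017  0.0853]
[[40.4, -15.7], [40.4, -0.6], [40.4, 15.3], [19.9, -31.8], [19.9, -15.9], [19.6, 15.3], [19.6, 31.2], [-0.9, -31.9], [-0.9, -15.4], [-1.5, 15.1], [-1.5, 31.3], [-22.2, -32.1], [-22.2, -16.2], [-22.5, 14.9], [-22.5, 30.9]]
hole in tool [-0.0013 -0.0004] yaw dev deg -179.54 cross [-0.0015 -0.0003]
```

>>> send_rows([
  [0.0009,0.0013,0.01,0,0,0.4],
  [0,0,0.01,0,0,0],
  [0,0,0.01,0,0,0],
  [0,0,0.008,0,0,0],
  [0,0,0,0,0,0],
])

```text
time: 7.5
ee_pos: [0.5299, -0.1939, 0.1712]
tool_rot: [[-0.989, 0.15, -0.003], [0.15, 0.989, 0.001], [0.003, 0.0, -1.0]]
ft_force: [0.0, -0.2, -1.5]
grip_width: 0.0113
finger_force: 68.6
```

>>> send_rows([
  [0,0,0,0,0,0],
  [0,0,0,0,0,0],
])

```text
time: 7.7
ee_pos: [0.5312, -0.1945, 0.1732]
tool_rot: [[-0.989, 0.15, 0.001], [0.15, 0.989, -0.0], [-0.001, -0.0, -1.0]]
ft_force: [-0.6, -0.2, -2.4]
grip_width: 0.0111
finger_force: 68.6
```

```bash
python3 snap.py near
python3 - <<'E'
from h import *
im,m=ld("near");s=arm.get_state();print(s["ee_pos"],s["ft_force"])
c=cv2.resize(im[100:250,240:420],None,fx=4,fy=4,interpolation=2);cv2.imwrite("pics/n.png",c)
E
```

```text
[ 0.53121168 -0.19454384  0.17322534] [ 0.4188357   0.45002089 -2.26667228]
```

View pics/n.png

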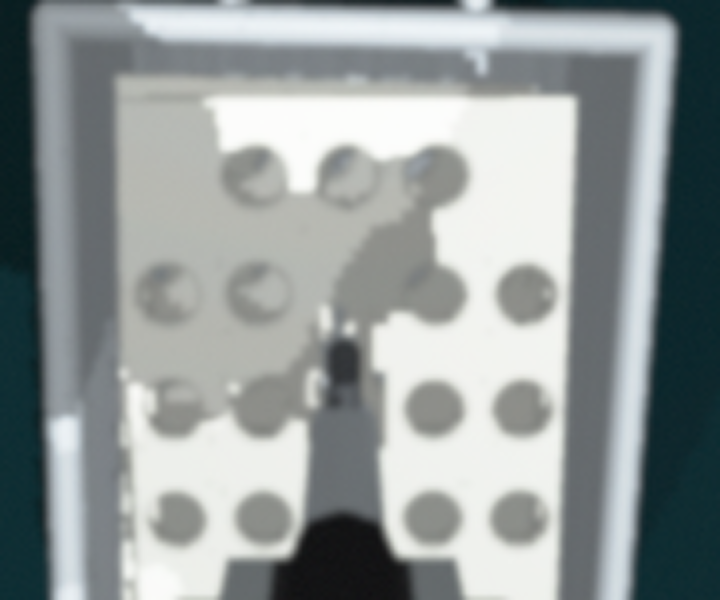

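The tip is now just above the plate. The pin end is at crop (344,355), the centre row of tube holes at y≈409, and the hole column centre at x≈348.

Run:
```python
from h import *
im,m=ld("near");s=arm.get_state();R=s["tool_rot"];p=s["ee_pos"]
z=lambda q:np.array(q)/4+[240,100]
zt=p[2]+.0187-.112
for q in[(344.5,353),(344.5,358)]:
    A=ray(m,z(q),zt+.008)-R@[.014,0,0];print("axis in tool",(R.T@(A-p)).round(4))
H=np.array([(168,294),(259,294),(436,295),(526,295),(175,409),(263,409),(434,409),(522,409),(178,519),(264,519),(432,519),(519,519)])
w=(np.array([ray(m,z(h),.073)[:2] for h in H])-p[:2])@R[:2,:2]
c=w.mean(0);a=w[8:].mean(0)-w[:4].mean(0);b=w[[2,3,6,7,10,11]].mean(0)-w[[0,1,4,5,8,9]].mean(0)
print("hole",c.round(4),np.degrees(np.arctan2(a[1],a[0]))%180,np.degrees(np.arctan2(b[1],b[0]))-90)
```

```text
axis in tool [-0.0014 -0.0013  0.0853]
axis in tool [-0.0023 -0.0013  0.0853]
hole [-0.0015 -0.0006] 179.6479909956904 0.054585940172273695
```

>>> send_rows([
  [0.0003,0.0006,0.002,0,0,0],
  [0,0,0.0015,0,0,0],
  [0,0,0.0015,0,0,0],
  [0,0,0,0,0,0],
])

```text
time: 8.15
ee_pos: [0.5305, -0.1936, 0.1676]
tool_rot: [[-0.989, 0.15, -0.0], [0.15, 0.989, 0.0], [0.0, 0.0, -1.0]]
ft_force: [-0.1, -0.5, -1.0]
grip_width: 0.0111
finger_force: 68.6
```

>>> send_rows([
  [0,0,0.001,0,0,0],
  [0,0,0.001,0,0,0],
  [0,0,0,0,0,0],
])

```text
time: 8.45
ee_pos: [0.5306, -0.1937, 0.1657]
tool_rot: [[-0.989, 0.15, -0.0], [0.15, 0.989, 0.0], [0.0, -0.0, -1.0]]
ft_force: [-0.3, -0.5, -1.2]
grip_width: 0.0114
finger_force: 68.6
```

>>> send_rows([
  [0,0,0.001,0,0,0],
  [0,0,0,0,0,0],
])

```text
time: 8.65
ee_pos: [0.5306, -0.1937, 0.1647]
tool_rot: [[-0.989, 0.15, -0.0], [0.15, 0.989, 0.0], [0.0, 0.0, -1.0]]
ft_force: [0.3, -0.2, -1.0]
grip_width: 0.0114
finger_force: 68.6
```

>>> send_rows([
  [0,0,0.001,0,0,0],
  [0,0,0.001,0,0,0],
])

```text
time: 8.85
ee_pos: [0.5307, -0.1937, 0.1628]
tool_rot: [[-0.989, 0.15, 0.0], [0.15, 0.989, -0.0], [-0.0, 0.0, -1.0]]
ft_force: [-0.5, -0.4, -1.5]
grip_width: 0.0115
finger_force: 68.6
```

>>> send_rows([
  [0,0,0.001,0,0,0],
  [0,0,0.001,0,0,0],
])

```text
time: 9.05
ee_pos: [0.5306, -0.1937, 0.1607]
tool_rot: [[-0.989, 0.15, -0.0], [0.15, 0.989, 0.0], [0.0, 0.0, -1.0]]
ft_force: [-0.4, 1.1, 0.4]
grip_width: 0.0111
finger_force: 68.6
```

>>> send_rows([
  [0,0,0.001,0,0,0],
  [0,0,0,0,0,0],
])

```text
time: 9.25
ee_pos: [0.5306, -0.1936, 0.1596]
tool_rot: [[-0.989, 0.15, -0.0], [0.15, 0.989, 0.0], [0.0, 0.0, -1.0]]
ft_force: [-0.3, -0.5, -2.0]
grip_width: 0.0113
finger_force: 68.6
```

>>> send_rows([
  [0,0,0.001,0,0,0],
  [0,0,0.001,0,0,0],
])

```text
time: 9.45
ee_pos: [0.5307, -0.1937, 0.1578]
tool_rot: [[-0.989, 0.15, 0.0], [0.15, 0.989, -0.0], [-0.0, -0.0, -1.0]]
ft_force: [-0.5, -0.0, -1.6]
grip_width: 0.0112
finger_force: 68.6
```

>>> send_rows([
  [0,0,0.001,0,0,0],
  [0,0,0.001,0,0,0],
])

```text
time: 9.65
ee_pos: [0.5307, -0.1937, 0.1557]
tool_rot: [[-0.989, 0.15, 0.0], [0.15, 0.989, -0.0], [-0.0, -0.0, -1.0]]
ft_force: [0.2, -0.9, -1.3]
grip_width: 0.0116
finger_force: 68.6
```

>>> send_rows([
  [0,0,0.001,0,0,0],
  [0,0,0.001,0,0,0],
])

```text
time: 9.85
ee_pos: [0.5307, -0.1937, 0.1537]
tool_rot: [[-0.989, 0.15, 0.0], [0.15, 0.989, -0.0], [-0.0, -0.0, -1.0]]
ft_force: [0.5, 0.1, -1.6]
grip_width: 0.011
finger_force: 68.6
```

>>> send_rows([
  [0,0,0.002,0,0,0],
  [0,0,0.002,0,0,0],
  [0,0,0.002,0,0,0],
  [0,0,0.001,0,0,0],
  [0,0,0,0,0,0],
])

```text
time: 10.35
ee_pos: [0.5305, -0.1937, 0.1466]
tool_rot: [[-0.989, 0.15, -0.0], [0.15, 0.989, 0.0], [0.0, -0.0, -1.0]]
ft_force: [-0.5, 0.8, -1.2]
grip_width: 0.0112
finger_force: 68.6
```

>>> send_rows([
  [0,0,0.001,0,0,0],
  [0,0,0.001,0,0,0],
  [0,0,0,0,0,0],
])

```text
time: 10.65
ee_pos: [0.5306, -0.1936, 0.1447]
tool_rot: [[-0.989, 0.15, -0.0], [0.15, 0.989, 0.0], [0.0, 0.0, -1.0]]
ft_force: [0.0, -0.1, -1.4]
grip_width: 0.0111
finger_force: 68.6
```

>>> send_rows([
  [0,0,0.001,0,0,0],
  [0,0,0,0,0,0],
])

```text
time: 10.85
ee_pos: [0.5306, -0.1937, 0.1437]
tool_rot: [[-0.989, 0.15, -0.0], [0.15, 0.989, 0.0], [0.0, 0.0, -1.0]]
ft_force: [0.4, -0.1, -0.9]
grip_width: 0.0111
finger_force: 68.6
```

>>> send_rows([
  [0,0,0.0007,0,0,0],
  [0,0,0,0,0,0],
])

```text
time: 11.05
ee_pos: [0.5307, -0.1937, 0.1431]
tool_rot: [[-0.989, 0.15, 0.0], [0.15, 0.989, -0.0], [-0.0, 0.0, -1.0]]
ft_force: [0.4, -0.1, -2.1]
grip_width: 0.011
finger_force: 68.7
```

>>> send_rows([
  [0,0,0.0007,0,0,0],
  [0,0,0,0,0,0],
])

```text
time: 11.25
ee_pos: [0.5309, -0.1938, 0.1429]
tool_rot: [[-0.989, 0.15, 0.001], [0.15, 0.989, 0.0], [-0.001, 0.0, -1.0]]
ft_force: [-2.1, 0.8, 4.9]
grip_width: 0.0111
finger_force: 69.6
```

Contact with the second plate is at TCP z≈0.143, with about 6 N. Now a light sliding search with a 3.5 mm square spiral.

>>> send_rows([
  [0.0035,0,-0.0001,0,0,0],
  [0,0,0,0,0,0],
])

```text
time: 11.45
ee_pos: [0.5275, -0.1933, 0.143]
tool_rot: [[-0.989, 0.15, 0.001], [0.15, 0.989, -0.0], [-0.001, -0.0, -1.0]]
ft_force: [-0.9, -0.9, 3.6]
grip_width: 0.0113
finger_force: 69.4
```

>>> send_rows([
  [0,0.0035,0,0,0,0],
  [0,0,0,0,0,0],
])

```text
time: 11.65
ee_pos: [0.5281, -0.19, 0.143]
tool_rot: [[-0.989, 0.15, 0.001], [0.15, 0.989, -0.001], [-0.001, -0.001, -1.0]]
ft_force: [-0.8, -1.6, 7.3]
grip_width: 0.0109
finger_force: 69.7
```

>>> send_rows([
  [-0.0035,0,0,0,0,0],
  [0,0,0,0,0,0],
])

```text
time: 11.85
ee_pos: [0.5313, -0.1904, 0.143]
tool_rot: [[-0.989, 0.15, -0.0], [0.15, 0.989, -0.0], [0.0, -0.0, -1.0]]
ft_force: [-2.5, -0.7, 8.3]
grip_width: 0.011
finger_force: 69.8
```

>>> send_rows([
  [-0.0035,0,-0.0002,0,0,0],
  [0,0,0,0,0,0],
])

```text
time: 12.05
ee_pos: [0.5347, -0.1907, 0.143]
tool_rot: [[-0.989, 0.15, -0.0], [0.15, 0.989, 0.0], [0.0, -0.0, -1.0]]
ft_force: [-1.5, -0.2, 7.3]
grip_width: 0.0111
finger_force: 69.7
```

>>> send_rows([
  [0,-0.0035,0,0,0,0],
  [0,0,0,0,0,0],
])

```text
time: 12.25
ee_pos: [0.5344, -0.1938, 0.143]
tool_rot: [[-0.989, 0.15, 0.0], [0.15, 0.989, 0.001], [-0.0, 0.001, -1.0]]
ft_force: [0.4, 0.7, 5.0]
grip_width: 0.0114
finger_force: 69.7
```

>>> send_rows([
  [0,-0.0035,0,0,0,0],
  [0,0,0,0,0,0],
])

```text
time: 12.45
ee_pos: [0.5338, -0.1974, 0.1428]
tool_rot: [[-0.989, 0.15, 0.0], [0.15, 0.989, 0.0], [-0.0, 0.0, -1.0]]
ft_force: [-0.0, 0.2, 2.5]
grip_width: 0.011
finger_force: 69.3
```

>>> send_rows([
  [0.0035,0,0,0,0,0],
  [0,0,0,0,0,0],
])

```text
time: 12.65
ee_pos: [0.529, -0.1969, 0.1421]
tool_rot: [[-0.989, 0.15, -0.002], [0.15, 0.989, 0.0], [0.002, -0.0, -1.0]]
ft_force: [0.1, -0.3, -1.3]
grip_width: 0.0116
finger_force: 68.6
```

>>> send_rows([
  [0.0035,0,0,0,0,0],
  [0,0,0,0,0,0],
])

```text
time: 12.85
ee_pos: [0.5256, -0.1964, 0.1422]
tool_rot: [[-0.989, 0.15, -0.002], [0.15, 0.989, 0.0], [0.002, 0.0, -1.0]]
ft_force: [0.4, -0.8, -1.4]
grip_width: 0.0109
finger_force: 68.6
```

Dropped in (z 0.1422 with no force). The key has dragged the hole's +x wall, so I back off 1.5 mm and descend carefully.

>>> send_rows([
  [-0.0015,0,0,0,0,0],
  [0,0,0.0008,0,0,0],
  [0,0,0,0,0,0],
])

```text
time: 13.15
ee_pos: [0.5282, -0.1969, 0.1417]
tool_rot: [[-0.989, 0.15, -0.0], [0.15, 0.989, -0.0], [0.0, -0.0, -1.0]]
ft_force: [-0.4, 0.3, -1.0]
grip_width: 0.0111
finger_force: 68.6
```

>>> send_rows([
  [0,0,0.0008,0,0,0],
  [0,0,0,0,0,0],
])

```text
time: 13.35
ee_pos: [0.5281, -0.197, 0.141]
tool_rot: [[-0.989, 0.15, -0.0], [0.15, 0.989, -0.0], [0.0, -0.0, -1.0]]
ft_force: [0.6, -0.8, -1.5]
grip_width: 0.0115
finger_force: 68.6
```

>>> send_rows([
  [0,0,0.001,0,0,0],
  [0,0,0,0,0,0],
])

```text
time: 13.55
ee_pos: [0.5281, -0.1969, 0.14]
tool_rot: [[-0.989, 0.15, -0.0], [0.15, 0.989, -0.0], [0.0, -0.0, -1.0]]
ft_force: [1.1, -1.1, -1.1]
grip_width: 0.0109
finger_force: 68.6
```

>>> send_rows([
  [0,0,0.001,0,0,0],
  [0,0,0,0,0,0],
])

```text
time: 13.75
ee_pos: [0.5281, -0.1968, 0.139]
tool_rot: [[-0.989, 0.15, -0.0], [0.15, 0.989, 0.0], [0.0, 0.0, -1.0]]
ft_force: [-0.0, 0.0, -1.8]
grip_width: 0.0111
finger_force: 68.6
```

>>> send_rows([
  [0,0,0.0008,0,0,0],
  [0,0,0,0,0,0],
])

```text
time: 13.95
ee_pos: [0.5281, -0.1968, 0.1382]
tool_rot: [[-0.989, 0.15, -0.0], [0.15, 0.989, 0.0], [0.0, 0.0, -1.0]]
ft_force: [-0.1, -0.3, -1.4]
grip_width: 0.0115
finger_force: 68.6
```

>>> send_rows([
  [0,0,0.0006,0,0,0],
  [0,0,0,0,0,0],
])

```text
time: 14.15
ee_pos: [0.5281, -0.1968, 0.1376]
tool_rot: [[-0.989, 0.15, -0.0], [0.15, 0.989, 0.0], [0.0, 0.0, -1.0]]
ft_force: [-0.8, -0.1, -1.3]
grip_width: 0.011
finger_force: 68.6
```

>>> send_rows([
  [0,0,0.0006,0,0,0],
  [0,0,0,0,0,0],
])

```text
time: 14.35
ee_pos: [0.5281, -0.1968, 0.1371]
tool_rot: [[-0.989, 0.15, -0.0], [0.15, 0.989, 0.0], [0.0, -0.0, -1.0]]
ft_force: [0.3, -0.9, -2.0]
grip_width: 0.0111
finger_force: 68.6
```

>>> send_rows([
  [0,0,0.0006,0,0,0],
  [0,0,0,0,0,0],
])

```text
time: 14.55
ee_pos: [0.5281, -0.1969, 0.1364]
tool_rot: [[-0.989, 0.15, -0.0], [0.15, 0.989, -0.0], [0.0, -0.0, -1.0]]
ft_force: [-0.1, -0.6, -1.9]
grip_width: 0.0112
finger_force: 68.6
```

The pin is through plate 2 as well. On towards the third plate, expected at TCP z≈0.120.

>>> send_rows([
  [0,0,0.001,0,0,0],
  [0,0,0.001,0,0,0],
  [0,0,0.001,0,0,0],
  [0,0,0,0,0,0],
])

```text
time: 14.95
ee_pos: [0.5281, -0.1968, 0.1333]
tool_rot: [[-0.989, 0.15, -0.0], [0.15, 0.989, 0.0], [0.0, 0.0, -1.0]]
ft_force: [-0.4, -0.8, -2.4]
grip_width: 0.0112
finger_force: 68.6
```

>>> send_rows([
  [0,0,0.002,0,0,0],
  [0,0,0.002,0,0,0],
  [0,0,0.002,0,0,0],
  [0,0,0.002,0,0,0],
  [0,0,0,0,0,0],
])

```text
time: 15.45
ee_pos: [0.5279, -0.1968, 0.1251]
tool_rot: [[-0.989, 0.15, -0.001], [0.15, 0.989, 0.0], [0.001, 0.0, -1.0]]
ft_force: [-0.2, -1.3, -1.4]
grip_width: 0.0115
finger_force: 68.7
```

>>> send_rows([
  [0,0,0.001,0,0,0],
  [0,0,0.001,0,0,0],
  [0,0,0.001,0,0,0],
  [0,0,0,0,0,0],
])

```text
time: 15.85
ee_pos: [0.5281, -0.1968, 0.1224]
tool_rot: [[-0.989, 0.15, -0.0], [0.15, 0.989, 0.0], [0.0, 0.0, -1.0]]
ft_force: [-1.3, -0.5, -0.7]
grip_width: 0.0111
finger_force: 68.7
```

>>> send_rows([
  [0,0,0.001,0,0,0],
  [0,0,0.0006,0,0,0],
  [0,0,0,0,0,0],
])

```text
time: 16.15
ee_pos: [0.5281, -0.1968, 0.1208]
tool_rot: [[-0.989, 0.15, -0.0], [0.15, 0.989, 0.0], [0.0, 0.0, -1.0]]
ft_force: [0.2, -0.3, -1.7]
grip_width: 0.0107
finger_force: 68.7
```

>>> send_rows([
  [0,0,0.0006,0,0,0],
  [0,0,0,0,0,0],
])

```text
time: 16.35
ee_pos: [0.5281, -0.1968, 0.1202]
tool_rot: [[-0.989, 0.15, -0.0], [0.15, 0.989, 0.0], [0.0, 0.0, -1.0]]
ft_force: [0.2, -0.0, -1.6]
grip_width: 0.0111
finger_force: 68.7
```

>>> send_rows([
  [0,0,0.0004,0,0,0],
  [0,0,0,0,0,0],
])

```text
time: 16.55
ee_pos: [0.5283, -0.1969, 0.1201]
tool_rot: [[-0.989, 0.15, 0.0], [0.15, 0.989, 0.0], [-0.0, 0.0, -1.0]]
ft_force: [-0.5, 0.4, 0.2]
grip_width: 0.0111
finger_force: 69.0
```

>>> send_rows([
  [0.0035,0,0.0003,0,0,0],
  [0,0,0,0,0,0],
])

```text
time: 16.75
ee_pos: [0.5251, -0.1966, 0.1201]
tool_rot: [[-0.989, 0.15, 0.001], [0.15, 0.989, -0.0], [-0.002, -0.0, -1.0]]
ft_force: [1.3, 0.4, 1.7]
grip_width: 0.0112
finger_force: 69.2
```

>>> send_rows([
  [0,0.0035,0,0,0,0],
  [0,0,0,0,0,0],
])

```text
time: 16.95
ee_pos: [0.5255, -0.1927, 0.1198]
tool_rot: [[-0.989, 0.149, 0.0], [0.149, 0.989, -0.0], [-0.0, -0.0, -1.0]]
ft_force: [0.3, -1.9, 2.4]
grip_width: 0.0114
finger_force: 69.3
```

>>> send_rows([
  [-0.0035,0,0,0,0,0],
  [0,0,0,0,0,0],
])

```text
time: 17.15
ee_pos: [0.5292, -0.1934, 0.1196]
tool_rot: [[-0.989, 0.15, 0.001], [0.15, 0.989, -0.0], [-0.001, -0.0, -1.0]]
ft_force: [0.6, -1.0, 1.4]
grip_width: 0.0112
finger_force: 69.0
```

>>> send_rows([
  [-0.0035,0,0,0,0,0],
  [0,0,0,0,0,0],
])

```text
time: 17.35
ee_pos: [0.5321, -0.1936, 0.1191]
tool_rot: [[-0.989, 0.15, -0.001], [0.15, 0.989, 0.0], [0.001, 0.0, -1.0]]
ft_force: [-0.2, 0.0, -1.2]
grip_width: 0.011
finger_force: 68.5
```

Force is gone at this point; probing down.

>>> send_rows([
  [0,0,0.0006,0,0,0],
  [0,0,0,0,0,0],
])

```text
time: 17.55
ee_pos: [0.5319, -0.1936, 0.1186]
tool_rot: [[-0.989, 0.15, -0.001], [0.15, 0.989, 0.0], [0.001, 0.0, -1.0]]
ft_force: [0.5, -0.7, -1.1]
grip_width: 0.0117
finger_force: 68.5
```

>>> send_rows([
  [0,0,0.0006,0,0,0],
  [0,0,0,0,0,0],
])

```text
time: 17.75
ee_pos: [0.532, -0.1938, 0.1182]
tool_rot: [[-0.989, 0.15, -0.0], [0.15, 0.989, 0.0], [0.0, 0.0, -1.0]]
ft_force: [0.2, 0.0, -1.9]
grip_width: 0.0113
finger_force: 68.5
```

>>> send_rows([
  [0,0,0.0007,0,0,0],
  [0,0,0,0,0,0],
])

```text
time: 17.95
ee_pos: [0.5321, -0.1938, 0.1176]
tool_rot: [[-0.989, 0.15, -0.0], [0.15, 0.989, 0.0], [0.0, 0.0, -1.0]]
ft_force: [0.3, -0.5, -1.8]
grip_width: 0.0111
finger_force: 68.5
```

>>> send_rows([
  [0,0,0.0007,0,0,0],
  [0,0,0,0,0,0],
])

```text
time: 18.15
ee_pos: [0.5321, -0.1938, 0.1169]
tool_rot: [[-0.989, 0.15, 0.0], [0.15, 0.989, 0.0], [0.0, 0.0, -1.0]]
ft_force: [0.5, -0.8, -1.4]
grip_width: 0.0114
finger_force: 68.5
```

>>> send_rows([
  [0,0,0.0007,0,0,0],
  [0,0,0,0,0,0],
])

```text
time: 18.35
ee_pos: [0.5322, -0.1938, 0.1162]
tool_rot: [[-0.989, 0.15, 0.0], [0.15, 0.989, 0.0], [-0.0, 0.0, -1.0]]
ft_force: [0.2, 0.3, -1.9]
grip_width: 0.0111
finger_force: 68.5
```

>>> send_rows([
  [0,0,0.0007,0,0,0],
  [0,0,0,0,0,0],
])

```text
time: 18.55
ee_pos: [0.5322, -0.1938, 0.1155]
tool_rot: [[-0.989, 0.15, 0.0], [0.15, 0.989, 0.0], [-0.0, 0.0, -1.0]]
ft_force: [1.3, 0.5, -2.6]
grip_width: 0.0113
finger_force: 68.5
```

Now the pin into plate 3 (TCP≈0.115).

>>> send_rows([
  [0,0,0.0005,0,0,0],
  [0,0,0,0,0,0],
])

```text
time: 18.75
ee_pos: [0.5322, -0.1939, 0.1151]
tool_rot: [[-0.989, 0.15, 0.0], [0.15, 0.989, -0.0], [-0.0, 0.0, -1.0]]
ft_force: [0.3, 0.6, -0.8]
grip_width: 0.0112
finger_force: 68.6
```

>>> send_rows([
  [0,0,0.0005,0,0,0],
  [0,0,0,0,0,0],
])

```text
time: 18.95
ee_pos: [0.5322, -0.1939, 0.1146]
tool_rot: [[-0.989, 0.15, 0.0], [0.15, 0.989, -0.0], [-0.0, -0.0, -1.0]]
ft_force: [0.7, -0.3, -1.6]
grip_width: 0.0114
finger_force: 68.6
```

>>> send_rows([
  [0,0,0.0005,0,0,0],
  [0,0,0,0,0,0],
])

```text
time: 19.15
ee_pos: [0.5322, -0.1939, 0.1141]
tool_rot: [[-0.989, 0.15, 0.0], [0.15, 0.989, -0.0], [-0.0, -0.0, -1.0]]
ft_force: [1.6, -0.0, -1.2]
grip_width: 0.0114
finger_force: 68.6
```

>>> send_rows([
  [0,0,0.001,0,0,0],
  [0,0,0.001,0,0,0],
  [0,0,0.001,0,0,0],
  [0,0,0,0,0,0],
])

```text
time: 19.55
ee_pos: [0.532, -0.1941, 0.1109]
tool_rot: [[-0.989, 0.15, -0.0], [0.15, 0.989, -0.0], [0.0, -0.0, -1.0]]
ft_force: [-0.8, 0.2, -1.9]
grip_width: 0.0112
finger_force: 68.6
```

>>> send_rows([
  [0,0,0.0015,0,0,0],
  [0,0,0.0015,0,0,0],
  [0,0,0.0015,0,0,0],
  [0,0,0.0015,0,0,0],
  [0,0,0,0,0,0],
])

```text
time: 20.05
ee_pos: [0.5317, -0.1938, 0.1047]
tool_rot: [[-0.989, 0.15, -0.001], [0.15, 0.989, 0.0], [0.001, 0.0, -1.0]]
ft_force: [-0.2, 0.4, -0.8]
grip_width: 0.0113
finger_force: 68.6
```

>>> send_rows([
  [0,0,0.0015,0,0,0],
  [0,0,0.0015,0,0,0],
  [0,0,0.0015,0,0,0],
  [0,0,0.0015,0,0,0],
  [0,0,0,0,0,0],
])

```text
time: 20.55
ee_pos: [0.5319, -0.1939, 0.0989]
tool_rot: [[-0.989, 0.15, -0.0], [0.15, 0.989, 0.0], [0.0, -0.0, -1.0]]
ft_force: [-0.5, -0.0, -1.5]
grip_width: 0.0111
finger_force: 68.6
```

Run:
```python
from h import *
s=arm.get_state();print(s["q"].round(3),s["ee_pos"].round(4),s["moment"].round(3))
```

```text
[-0.076  0.619  0.466  1.879 -0.398  0.737  2.035] [ 0.5319 -0.1939  0.0989] [-0.051  0.1   -0.007]
```

>>> send_rows([
  [0,0,0.0006,0,0,0],
  [0,0,0,0,0,0],
])

```text
time: 20.75
ee_pos: [0.5321, -0.194, 0.0985]
tool_rot: [[-0.989, 0.15, -0.0], [0.15, 0.989, -0.0], [0.0, -0.0, -1.0]]
ft_force: [-1.2, 0.2, -2.5]
grip_width: 0.0111
finger_force: 68.6
```

>>> send_rows([
  [0,0,0,0,0,5],
  [0,0,0,0,0,5],
  [0,0,0,0,0,5],
  [0,0,0,0,0,5],
  [0,0,0,0,0,5],
])

```text
time: 21.25
ee_pos: [0.5324, -0.1934, 0.0985]
tool_rot: [[-0.831, 0.556, 0.0], [0.556, 0.831, 0.001], [0.0, 0.001, -1.0]]
ft_force: [-0.5, 0.8, -1.0]
grip_width: 0.0112
finger_force: 68.5
```

>>> send_rows([
  [0,0,0,0,0,5],
  [0,0,0,0,0,5],
  [0,0,0,0,0,5],
  [0,0,0,0,0,5],
  [0,0,0,0,0,0],
])

```text
time: 21.75
ee_pos: [0.5324, -0.1935, 0.0985]
tool_rot: [[-0.593, 0.805, 0.0], [0.805, 0.593, 0.0], [-0.0, 0.0, -1.0]]
ft_force: [-0.1, 0.2, -1.6]
grip_width: 0.0112
finger_force: 68.5
```

Free so far; second half of the turn.

>>> send_rows([
  [0,0,0,0,0,5],
  [0,0,0,0,0,5],
  [0,0,0,0,0,5],
  [0,0,0,0,0,5],
  [0,0,0,0,0,5],
])

```text
time: 22.25
ee_pos: [0.5326, -0.1937, 0.0986]
tool_rot: [[-0.197, 0.98, 0.001], [0.98, 0.197, 0.0], [0.0, 0.001, -1.0]]
ft_force: [0.7, 0.8, -0.9]
grip_width: 0.0112
finger_force: 68.6
```

>>> send_rows([
  [0,0,0,0,0,5],
  [0,0,0,0,0,5],
  [0,0,0,0,0,5],
  [0,0,0,0,0,5.5],
  [0,0,0,0,0,0],
])

```text
time: 22.75
ee_pos: [0.5325, -0.1936, 0.0984]
tool_rot: [[0.157, 0.988, 0.0], [0.988, -0.157, -0.0], [-0.0, 0.0, -1.0]]
ft_force: [0.0, -0.1, -1.5]
grip_width: 0.0108
finger_force: 68.6
```

>>> send_rows([
  [0,0,0,0,0,0],
  [0,0,0,0,0,0],
])

```text
time: 22.95
ee_pos: [0.5322, -0.1938, 0.0985]
tool_rot: [[0.156, 0.988, 0.0], [0.988, -0.156, 0.0], [0.0, 0.0, -1.0]]
ft_force: [1.0, 0.9, -1.8]
grip_width: 0.0113
finger_force: 68.6
```

>>> send_rows([
  [0,0,-0.001,0,0,0],
  [0,0,-0.001,0,0,0],
  [0,0,-0.001,0,0,0],
  [0,0,0,0,0,0],
])

```text
time: 23.35
ee_pos: [0.5322, -0.194, 0.1017]
tool_rot: [[0.158, 0.987, 0.0], [0.987, -0.158, -0.0], [-0.0, 0.0, -1.0]]
ft_force: [-0.0, 0.1, -1.8]
grip_width: 0.011
finger_force: 68.6
```

>>> send_rows([
  [0,0,-0.001,0,0,0],
  [0,0,-0.001,0,0,0],
  [0,0,-0.001,0,0,0],
  [0,0,0,0,0,0],
])

```text
time: 23.75
ee_pos: [0.5317, -0.1938, 0.1043]
tool_rot: [[0.158, 0.987, -0.001], [0.987, -0.158, 0.0], [0.0, -0.001, -1.0]]
ft_force: [-0.3, -0.3, -3.3]
grip_width: 0.0111
finger_force: 68.3
```

>>> send_rows([
  [0,0,-0.001,0,0,0],
  [0,0,-0.001,0,0,0],
  [0,0,-0.001,0,0,0],
  [0,0,0,0,0,0],
])

```text
time: 24.15
ee_pos: [0.5322, -0.194, 0.1076]
tool_rot: [[0.158, 0.987, 0.0], [0.987, -0.158, -0.0], [-0.0, 0.0, -1.0]]
ft_force: [0.2, -0.3, -4.0]
grip_width: 0.0112
finger_force: 68.3
```

All three racks hang on the key (+2.4 N, about 245 g), seated at TCP z≈0.104. Lifting out slowly.

>>> send_rows([
  [0,0,-0.003,0,0,0],
  [0,0,-0.004,0,0,0],
  [0,0,-0.005,0,0,0],
  [0,0,-0.005,0,0,0],
  [0,0,-0.005,0,0,0],
])

```text
time: 24.65
ee_pos: [0.5322, -0.194, 0.1301]
tool_rot: [[0.158, 0.987, 0.0], [0.987, -0.158, -0.0], [-0.0, 0.0, -1.0]]
ft_force: [0.2, -0.4, -4.5]
grip_width: 0.0108
finger_force: 68.2
```

>>> send_rows([
  [0,0,-0.005,0,0,0],
  [0,0,-0.005,0,0,0],
  [0,0,-0.005,0,0,0],
  [0,0,-0.005,0,0,0],
  [0,0,-0.005,0,0,0],
])

```text
time: 25.15
ee_pos: [0.5321, -0.1939, 0.1549]
tool_rot: [[0.159, 0.987, 0.0], [0.987, -0.159, 0.0], [0.0, 0.0, -1.0]]
ft_force: [-0.3, 0.1, -3.8]
grip_width: 0.0116
finger_force: 68.2
```

>>> send_rows([
  [0,0,-0.005,0,0,0],
  [0,0,-0.005,0,0,0],
  [0,0,-0.005,0,0,0],
  [0,0,-0.005,0,0,0],
  [0,0,-0.005,0,0,0],
])

```text
time: 25.65
ee_pos: [0.5321, -0.194, 0.1799]
tool_rot: [[0.158, 0.987, 0.0], [0.987, -0.158, -0.0], [-0.0, 0.0, -1.0]]
ft_force: [-0.5, -0.9, -5.1]
grip_width: 0.0111
finger_force: 68.2
```

>>> send_rows([
  [0,0,-0.005,0,0,0],
  [0,0,-0.005,0,0,0],
  [0,0,-0.005,0,0,0],
  [0,0,-0.003,0,0,0],
  [0,0,0,0,0,0],
])

```text
time: 26.15
ee_pos: [0.5324, -0.194, 0.198]
tool_rot: [[0.158, 0.987, 0.001], [0.987, -0.158, -0.0], [-0.0, 0.001, -1.0]]
ft_force: [0.5, 0.3, -4.4]
grip_width: 0.0112
finger_force: 68.3
```

```bash
python3 snap.py lift scene
python3 - <<'E'
from h import *
im,m=ld("lift")
s=arm.get_state();print(s["ee_pos"].round(4),s["ft_force"].round(2),s["q"].round(3),proj(m,s["ee_pos"]))
u,v=proj(m,s["ee_pos"])[0].astype(int)
a=cv2.resize(im[v-50:v+90,u-90:u+90],None,fx=4,fy=4,interpolation=2);cv2.imwrite("pics/l.png",a)
E
```

```text
[ 0.5322 -0.1939  0.1976] [ 0.19  0.16 -3.87] [-0.428  0.633  0.998  1.835 -0.622  1.023  0.666] [[353.95863931 180.76422114]]
```

>>> send_rows([
  [0.005,-0.0004,0,0,0,0],
  [0.01,-0.0008,0,0,0,0],
  [0.015,-0.0012,0,0,0,0],
  [0.018,-0.0015,0,0,0,0],
  [0.018,-0.0015,0,0,0,0],
])

```text
time: 26.7
ee_pos: [0.5372, -0.1262, 0.1972]
tool_rot: [[0.158, 0.987, -0.0], [0.987, -0.158, 0.001], [0.001, -0.001, -1.0]]
ft_force: [1.2, -0.4, -3.8]
grip_width: 0.0111
finger_force: 68.3
```

>>> send_rows([
  [0.018,-0.0015,0,0,0,0],
  [0.018,-0.0015,0,0,0,0],
  [0.018,-0.0015,0,0,0,0],
  [0.018,-0.0015,0,0,0,0],
  [0.018,-0.0015,0,0,0,0],
])

```text
time: 27.2
ee_pos: [0.5439, -0.0359, 0.1973]
tool_rot: [[0.158, 0.988, -0.0], [0.988, -0.158, 0.001], [0.0, -0.001, -1.0]]
ft_force: [0.2, -0.4, -4.2]
grip_width: 0.0112
finger_force: 68.3
```

>>> send_rows([
  [0.018,-0.0015,0,0,0,0],
  [0.018,-0.0015,0,0,0,0],
  [0.018,-0.0015,0,0,0,0],
  [0.018,-0.0015,0,0,0,0],
  [0.018,-0.0015,0,0,0,0],
])

```text
time: 27.7
ee_pos: [0.5506, 0.0541, 0.1973]
tool_rot: [[0.157, 0.988, -0.001], [0.988, -0.157, 0.0], [0.0, -0.001, -1.0]]
ft_force: [-0.4, -0.3, -4.6]
grip_width: 0.0112
finger_force: 68.3
```

>>> send_rows([
  [0.018,-0.0015,0,0,0,0],
  [0.018,-0.0015,0,0,0,0],
  [0.018,-0.0015,0,0,0,0],
  [0.015,-0.0012,0,0,0,0],
  [0.01,-0.0008,0,0,0,0],
])

```text
time: 28.2
ee_pos: [0.5568, 0.1334, 0.1972]
tool_rot: [[0.156, 0.988, -0.001], [0.988, -0.156, 0.0], [0.0, -0.001, -1.0]]
ft_force: [-0.4, -0.4, -4.4]
grip_width: 0.0113
finger_force: 68.3
```

Run:
```python
from h import *
s=arm.get_state();print(s["ee_pos"].round(4),s["ft_force"].round(2),s["q"].round(3))
print(tool((.5605,.161,.198),0.0))
```

```text
[0.5568 0.1334 0.1972] [-0.42 -0.42 -4.36] [-1.023  0.665  1.032  1.82  -0.659  1.047  0.111]
[array([ 0.0278, -0.0006, -0.0008]), np.float64(-9.0)]
```

>>> send_rows([
  [0.01,0,0,0,0,0],
  [0.01,0,0,0,0,0],
  [0.0075,-0.0006,0,0,0,0],
  [0,0,0,0,0,-1],
  [0,0,0,0,0,-1.5],
])

```text
time: 28.7
ee_pos: [0.5608, 0.158, 0.1975]
tool_rot: [[0.114, 0.994, 0.0], [0.994, -0.114, -0.001], [-0.001, 0.0, -1.0]]
ft_force: [-0.6, -0.2, -4.7]
grip_width: 0.0114
finger_force: 68.2
```

>>> send_rows([
  [0,0,0,0,0,-1.5],
  [0,0,0,0,0,-1.5],
  [0,0,0,0,0,-1.5],
  [0,0,0,0,0,-1],
  [0,0,0,0,0,-1],
])

```text
time: 29.2
ee_pos: [0.5608, 0.1584, 0.1975]
tool_rot: [[0.001, 1.0, 0.0], [1.0, -0.001, 0.0], [0.0, 0.0, -1.0]]
ft_force: [0.7, -0.3, -4.5]
grip_width: 0.0113
finger_force: 68.2
```

>>> send_rows([
  [0,0,0.01,0,0,0],
  [0,0,0.015,0,0,0],
  [0,0,0.015,0,0,0],
  [0,0,0.01,0,0,0],
  [0,0,0,0,0,0],
])

```text
time: 29.7
ee_pos: [0.5594, 0.1582, 0.1453]
tool_rot: [[0.002, 1.0, -0.003], [1.0, -0.002, -0.001], [-0.001, -0.003, -1.0]]
ft_force: [-0.4, 0.1, -3.4]
grip_width: 0.0116
finger_force: 68.4
```

```bash
python3 snap.py tray; python3 snap.py trayt top
python3 - <<'E'
from h import *
s=arm.get_state();print(s["ee_pos"].round(4),s["ft_force"].round(2),s["tool_rot"].round(3).tolist())
a=ld("tray")[0];b=cv2.resize(ld("trayt")[0][125:235,185:285],(364,400),interpolation=2)
cv2.imwrite("pics/t.png",np.hstack([a[:,60:496],b]))
E
```

```text
[0.5609 0.1582 0.1472] [ 0.16 -0.81 -4.08] [[0.002, 1.0, -0.0], [1.0, -0.002, -0.001], [-0.001, -0.0, -1.0]]
```

View pics/t.png

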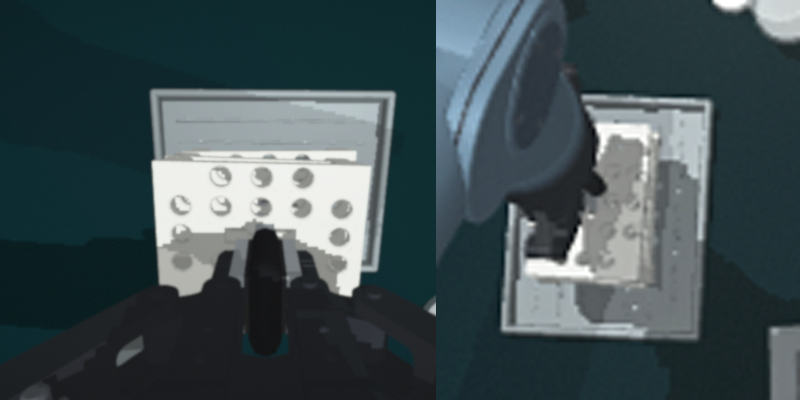

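Left (wrist view): the stack hangs level over the tray. The top rack's edge runs from (152,160) to (370,167) and the tray's far rim from (152,91) to (395,93), so they are nearly parallel. Next I check the centring.

Run:
```python
from h import *
im,m=ld("tray");s=arm.get_state();R=s["tool_rot"]
o=np.array([60,0])
b=R@[-.0013,-.0015,0]
for n,p,z in[("trayL",(151,90),.017),("trayR",(396,92),.017),("rackL",(152,160),.1162),("rackR",(370,167),.1162),("rackBR",(363,290),.1162)]:print(n,(ray(m,o+p,z)-b).round(4))
mt=ld("trayt")[1]
t=lambda p:((p[0]-436)/3.64+185,p[1]/3.64+125)
for n,p,z in[("TR far",(713,99),.017),("TR near",(700,339),.017),("TL near",(502,332),.017),("rack far R",(661,124),.1162),("rack near R",(652,286),.1162)]:print(n,ray(mt,t(p),z).round(4))
```

```text
trayL [0.4754 0.2339 0.017 ]
trayR [0.6567 0.2321 0.017 ]
rackL [0.5043 0.1971 0.1162]
rackR [0.612  0.1935 0.1162]
rackBR [0.6135 0.1256 0.1162]
TR far [0.6527 0.0846 0.017 ]
TR near [0.4703 0.0863 0.017 ]
TL near [0.4711 0.2335 0.017 ]
rack far R [0.6105 0.108  0.1162]
rack near R [0.4962 0.1088 0.1162]
```

>>> send_rows([
  [0.003,0.003,0.003,0,0,0],
  [0,0,0.005,0,0,0],
  [0,0,0.007,0,0,0],
  [0,0,0.007,0,0,0],
  [0,0,0.006,0,0,0],
])

```text
time: 30.3
ee_pos: [0.5635, 0.1614, 0.1187]
tool_rot: [[0.002, 1.0, -0.001], [1.0, -0.002, -0.0], [-0.0, -0.001, -1.0]]
ft_force: [0.1, 0.3, -4.5]
grip_width: 0.0111
finger_force: 68.6
```

>>> send_rows([
  [0,0,0.004,0,0,0],
  [0,0,0.003,0,0,0],
  [0,0,0.002,0,0,0],
  [0,0,0.001,0,0,0],
  [0,0,0,0,0,0],
])

```text
time: 30.8
ee_pos: [0.5639, 0.1615, 0.1095]
tool_rot: [[0.002, 1.0, 0.0], [1.0, -0.002, 0.0], [0.0, 0.0, -1.0]]
ft_force: [-0.6, -0.5, -4.5]
grip_width: 0.0109
finger_force: 68.5
```

>>> send_rows([
  [0,0,0.001,0,0,0],
  [0,0,0.001,0,0,0],
  [0,0,0,0,0,0],
])

```text
time: 31.1
ee_pos: [0.5638, 0.1615, 0.1075]
tool_rot: [[0.002, 1.0, -0.0], [1.0, -0.002, 0.0], [0.0, -0.0, -1.0]]
ft_force: [0.2, 0.3, -4.2]
grip_width: 0.0112
finger_force: 68.5
```

>>> send_rows([
  [0,0,0.0007,0,0,0],
  [0,0,0.0007,0,0,0],
  [0,0,0.0007,0,0,0],
  [0,0,0,0,0,0],
])

```text
time: 31.5
ee_pos: [0.5638, 0.1615, 0.1053]
tool_rot: [[0.002, 1.0, -0.0], [1.0, -0.002, -0.0], [-0.0, -0.0, -1.0]]
ft_force: [-0.0, -0.8, -5.1]
grip_width: 0.0116
finger_force: 68.5
```

>>> send_rows([
  [0,0,0.0007,0,0,0],
  [0,0,0.0007,0,0,0],
  [0,0,0.0007,0,0,0],
  [0,0,0,0,0,0],
])

```text
time: 31.9
ee_pos: [0.5641, 0.1614, 0.1035]
tool_rot: [[0.002, 1.0, 0.0], [1.0, -0.002, 0.0], [0.0, 0.0, -1.0]]
ft_force: [-0.5, 0.6, -1.9]
grip_width: 0.011
finger_force: 69.0
```

>>> send_rows([
  [0,0,0.0007,0,0,0],
  [0,0,0.0007,0,0,0],
  [0,0,0,0,0,0],
])

```text
time: 32.2
ee_pos: [0.5639, 0.1615, 0.1019]
tool_rot: [[0.002, 1.0, 0.0], [1.0, -0.002, -0.0], [-0.0, 0.0, -1.0]]
ft_force: [0.1, 0.5, -2.5]
grip_width: 0.011
finger_force: 69.0
```

The stack is standing (load back to the key alone). I lower the key until its tip meets the tray floor (TCP≈0.097).

>>> send_rows([
  [0,0,0.001,0,0,0],
  [0,0,0.001,0,0,0],
  [0,0,0.001,0,0,0],
  [0,0,0,0,0,0],
])

```text
time: 32.6
ee_pos: [0.5638, 0.1615, 0.0987]
tool_rot: [[0.002, 1.0, -0.0], [1.0, -0.002, -0.0], [-0.0, -0.0, -1.0]]
ft_force: [0.4, -0.2, -1.7]
grip_width: 0.0113
finger_force: 69.0
```

>>> send_rows([
  [0,0,0.0007,0,0,0],
  [0,0,0.0005,0,0,0],
  [0,0,0,0,0,0],
])

```text
time: 32.9
ee_pos: [0.5638, 0.1615, 0.0977]
tool_rot: [[0.002, 1.0, 0.0], [1.0, -0.002, -0.0], [-0.0, 0.0, -1.0]]
ft_force: [0.5, 0.8, -1.5]
grip_width: 0.0111
finger_force: 69.0
```

>>> send_rows([
  [0,0,0.0004,0,0,0],
  [0,0,0,0,0,0],
])

```text
time: 33.1
ee_pos: [0.5638, 0.1615, 0.0973]
tool_rot: [[0.002, 1.0, -0.0], [1.0, -0.002, 0.0], [0.0, -0.0, -1.0]]
ft_force: [0.4, 0.0, -1.4]
grip_width: 0.0115
finger_force: 69.0
```

>>> send_rows([
  [0,0,0.0004,0,0,0],
  [0,0,0,0,0,0],
])

```text
time: 33.3
ee_pos: [0.564, 0.1615, 0.0971]
tool_rot: [[0.002, 1.0, 0.0], [1.0, -0.002, 0.0], [0.0, 0.0, -1.0]]
ft_force: [-1.4, 0.4, 1.6]
grip_width: 0.0112
finger_force: 69.3
```

>>> send_rows([
  [0,0,0.0003,0,0,0],
  [0,0,0,0,0,0],
], newtons=30)

```text
time: 33.5
ee_pos: [0.5641, 0.1615, 0.0971]
tool_rot: [[0.002, 1.0, 0.0], [1.0, -0.002, 0.0], [0.0, 0.0, -1.0]]
ft_force: [-1.5, -0.1, 5.1]
grip_width: 0.011
finger_force: 70.1
```

The tip rests on the floor. Back off 0.3 mm, release, then retreat straight up.

>>> send_rows([
  [0,0,-0.0003,0,0,0],
  [0,0,0,0,0,0],
  [0,0,0,0,0,0],
], newtons=20)

```text
time: 33.8
ee_pos: [0.564, 0.1615, 0.0971]
tool_rot: [[0.002, 1.0, 0.0], [1.0, -0.002, 0.0], [0.0, 0.0, -1.0]]
ft_force: [-0.9, 1.2, 4.6]
grip_width: 0.0111
finger_force: 69.6
```

>>> send_rows([
  [0,0,0,0,0,0],
  [0,0,0,0,0,0],
  [0,0,0,0,0,0],
  [0,0,0,0,0,0],
  [0,0,0,0,0,0],
], fingers=110)

```text
time: 34.3
ee_pos: [0.5638, 0.1615, 0.0968]
tool_rot: [[0.002, 1.0, -0.0], [1.0, -0.002, -0.0], [-0.0, -0.0, -1.0]]
ft_force: [-0.7, 0.0, 0.4]
grip_width: 0.0486
finger_force: 0.0
```

>>> send_rows([
  [0,0,-0.005,0,0,0],
  [0,0,-0.015,0,0,0],
  [0,0,-0.02,0,0,0],
  [0,0,-0.03,0,0,0],
  [0,0,-0.03,0,0,0],
])

```text
time: 34.8
ee_pos: [0.5638, 0.1612, 0.199]
tool_rot: [[0.003, 1.0, 0.0], [1.0, -0.003, -0.0], [-0.0, 0.0, -1.0]]
ft_force: [0.4, 0.1, -0.2]
grip_width: 0.0486
finger_force: 0.0
```

>>> send_rows([
  [0,0,-0.04,0,0,0],
  [0,0,-0.02,0,0,0],
  [0,0,0,0,0,0],
])

```text
time: 35.1
ee_pos: [0.5658, 0.1612, 0.2611]
tool_rot: [[0.003, 1.0, 0.006], [1.0, -0.003, 0.002], [0.002, 0.006, -1.0]]
ft_force: [-0.1, -0.1, -0.8]
grip_width: 0.0486
finger_force: 0.0
```

```bash
python3 snap.py end
python3 - <<'E'
from h import *
im,m=ld("end");s=arm.get_state();R=s["tool_rot"];print(s["ee_pos"].round(4),s["ft_force"].round(2))
# white-plate silhouette and key position, without viewing
hsv=cv2.cvtColor(im,cv2.COLOR_BGR2HSV);w=((hsv[...,2]>215)&(hsv[...,1]<25)).astype(np.uint8)
w=cv2.morphologyEx(w,cv2.MORPH_CLOSE,np.ones((15,15)))
n,l,st,ce=cv2.connectedComponentsWithStats(w)
for i in np.argsort(-st[1:,4])[:3]+1:
    r=cv2.minAreaRect(np.argwhere(l==i)[:,::-1].astype(np.float32));print(st[i].tolist(),r)
b=R@[-.0013,-.0015,0]
i=1+np.argmax(st[1:,4]);bx=cv2.boxPoints(cv2.minAreaRect(np.argwhere(l==i)[:,::-1].astype(np.float32)))
P=np.array([ray(m,p,.073)-b for p in bx]);print(P.round(4).tolist(),P.mean(0).round(4))
E
```

```text
[0.5647 0.1614 0.2591] [-0.47  0.04 -0.46]
[515, 151, 125, 200, 16159] ((576.9999389648438, 250.49996948242188), (198.99996948242188, 123.99998474121094), 90.0)
[262, 132, 117, 86, 8273] ((320.0, 174.5), (85.0, 116.0), 90.0)
[0, 0, 43, 160, 4240] ((20.999996185302734, 79.49998474121094), (41.99999237060547, 158.99996948242188), 0.0)
[[0.7478, 0.184, 0.073], [0.866, 0.1837, 0.073], [0.9174, -0.0381, 0.073], [0.7786, -0.0371, 0.073]] [0.8275 0.0731 0.073 ]
```

Run:
```python
from h import *
im,m=ld("end")
g=cv2.cvtColor(im,cv2.COLOR_BGR2GRAY)
def quad(mask,pt,z,n):
    k,l,st,_=cv2.connectedComponentsWithStats(mask.astype(np.uint8));i=l[pt[1],pt[0]]
    c=max(cv2.findContours((l==i).astype(np.uint8),0,2)[0],key=cv2.contourArea)
    W=np.array([ray(m,p[0],z)[:2] for p in cv2.convexHull(c)],np.float32)
    r=cv2.minAreaRect(W*1000);print(n,st[i].tolist(),np.round(r[0],1),np.round(r[1],1),round(r[2],2))
hsv=cv2.cvtColor(im,cv2.COLOR_BGR2HSV);w=(hsv[...,2]>215)&(hsv[...,1]<25)
quad(cv2.morphologyEx(w.astype(np.uint8),cv2.MORPH_CLOSE,np.ones((15,15))),(320,145),.073,"rack")
for t in(70,90):quad(cv2.morphologyEx((g>t).astype(np.uint8),cv2.MORPH_CLOSE,np.ones((3,3))),(320,145),.017,"tray")
T=ray(m,(0,0),0)
print(g[100:235:3,320].tolist());print(g[165,220:420:3].tolist());print(g[120,200:440:4].tolist())
```

```text
rack [262, 132, 117, 86, 8273] [560.2 160.1] [ 83.6 110.8] 88.79
tray [236, 96, 173, 134, 21217] [563.  159.3] [149. 185.] 89.38
tray [237, 97, 172, 133, 20496] [563.1 159.4] [147.7 183.4] 89.25
[177, 128, 169, 167, 167, 165, 158, 157, 166, 165, 167, 228, 216, 181, 126, 144, 158, 232, 228, 134, 142, 123, 53, 22, 23, 32, 34, 34, 35, 34, 34, 35, 31, 33, 33, 33, 31, 30, 118, 124, 101, 86, 111, 49, 27]
[32, 32, 31, 31, 34, 31, 40, 134, 138, 129, 156, 158, 153, 148, 205, 239, 239, 233, 220, 222, 233, 239, 239, 239, 235, 223, 215, 204, 237, 239, 239, 237, 186, 126, 71, 172, 236, 240, 239, 220, 174, 152, 211, 239, 240, 240, 222, 149, 142, 176, 236, 240, 229, 172, 161, 161, 161, 160, 129, 84, 136, 114, 34, 34, 33, 32, 34]
[33, 32, 31, 32, 32, 32, 31, 32, 33, 43, 152, 111, 160, 160, 153, 153, 154, 156, 160, 161, 161, 160, 158, 156, 155, 161, 161, 162, 159, 161, 153, 156, 159, 159, 156, 159, 159, 153, 155, 161, 161, 162, 162, 163, 157, 160, 163, 167, 166, 145, 83, 150, 45, 34, 33, 33, 34, 36, 37, 37]
```

The stack is within 3 mm and 1° of the tray's middle, the key stands in it, and the gripper is clear.

```bash
python3 -c "
from plant import arm
print(arm.close_job())"
```

```text
the job is handed in; nothing more can be done
None
```

The three racks stand stacked on the drip tray with the key left in them, about 3 mm and 1° off its middle by my last camera measurement. Contact forces read 10 N or less, the arm was not moved near the bottle or crucible, and the job was handed in at about 35 s.

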